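# Make up two leatherwork kits

## Task

Make up two kits from the stock on the bench. In the long box stand the large jar and the tin, one at each end so that it carries level, with the cork block lying flat in the middle between them; in the squarer box lay the awl flat and stand the small jar beside it. Set the glass jars down gently and upright, do not shove or tip the light cardboard boxes, and leave the mug and the steel block where they are.

Things in the scene. Friction and masses are not known exactly. Their poses are not given: they have to be found in the camera images.
- large_jar: the larger of two round amber glass jars with steel lids, standing upright: diameter 50, height 66, 200 g. Origin: centre of its underside, z up.
- small_jar: the smaller round amber glass jar with steel lid, standing upright: diameter 38, height 46, about 80 g. Origin: centre of its underside, z up.
- tin: flat round aluminium tin filled with rivets, standing on its base: diameter 54 (lid; the body below is 52), height 26, 200 g. Origin: centre of its underside, z up.
- cork_block: rectangular cork sanding block lying flat: 60 along its x, 40 along its y, 28 high, about 40 g. Origin: centre of its underside, z up.
- awl: awl lying flat: flat-sided dark wooden haft 24 wide (30 wide in its last 16 mm, the butt) and 24 high, brass ferrule and thin steel point. It lies along its x axis, point to +x: butt end at x = -38, haft until x = 37, ferrule until 48, tip at 82. Origin: on the underside, under the middle of the haft, z up. About 70 g. Grip the haft at the origin, across y.
- long_box: the long open box of pale grey cardboard, loose and light (80 g): 250 along its x, 138 along its y, 40 high outside; walls and floor 4 thick (inside 242 x 130). Origin: centre of its underside, z up. Its ends are at +x and -x.
- square_box: the nearly square open box of pale grey cardboard, loose and light (70 g): 165 along its x, 155 along its y, 40 high outside; walls and floor 4 thick (inside 157 x 147). Origin: centre of its underside, z up.
- mug: white ceramic mug standing upright, diameter 76, height 85, handle to its +y. Not part of the job. Origin: centre of its underside.
- steel_block: square steel bench block 80 x 80, 22 high. Not part of the job. Origin: centre of its underside.
Things that resemble listed ones, but are neither listed nor needed, are in the scene too. Of the things like the awl, leave any that is orange or purple; of the rest the smaller one is meant.

How it is judged:
By the outcome, as a careful person would: the job done as asked, in the order asked, and still so for the second after the job is handed in, with the robot touching nothing.
It also fails if it takes over 144 s, if anything falls off the work surface, if the arm or the gripper's body presses on something with over 40 N, if the wrist force passes 120 N, or if a joint passes its speed limit or range.

## Robot

A 6-joint arm with a two-finger parallel gripper is mounted at the origin on the work surface. World frame = base frame: x ahead of the robot, y to its left, z up, the work surface at z = 0. Lengths are in mm, angles in rad, forces in N, time in s.
With the tool pointing down it reaches from about 275 to 1000 mm from the base axis. Payload 8.4 kg.
Tool frame: the origin (TCP) lies at the very end of the fingers, on their centre line; the grasp point (between the pads) lies 19 mm behind it; z points along the fingers, y is the line along which they close (so a half turn about z gives the same grasp; the last joint's range is limited). The gripper opens to 85 mm and grips with 20 to 120 N. Pads are 22 mm wide; open, the fingers measure 114 mm over their backs; the gripper's body (76 mm by 85 mm) begins 54 mm behind the grasp point. The pads swing forward as they close: fully open they stand 13 mm farther back than shut.
Start: joints at [-1.221, 0.353, 1.633, -0, 1.155, -0.002], TCP at [215.366, -586.724, 231.281] pointing down, gripper open.
Joint ranges: [-2.63, 2.63], [-0.92, 2.1], [0.06, 2.66], [-1.3, 4.44], [0, 2.69], [-3.02, 3.02]. Speed limits (rad/s): [2.22, 2.22, 2.79, 3.14, 3.14, 3.14].

## Interface

Orientations are given as [roll, pitch, yaw] about the fixed x, y, z axes, in that order (R = Rz(yaw) Ry(pitch) Rx(roll)).
In Python, from rig import sensors, grab_frame, camera_params, order gives the robot as it stands. The module is installed in compiled form; this text tells all that it offers.
- The arm moves only by the tool move_arm, never from a script. Its argument "motion" is a list of rows, each a list of 7 numbers: the turn, a rotation vector about the tool's x, y, z in a scale on which 1.0 is pi rad, then the shift along the tool's x, y, z in shares of 0.5 m (1.0 is 0.5 m), then the finger opening in m, from 0 to 0.0854. A call has 1 to 8 rows; each row is the pose to reach, as a shift and turn from the pose commanded when the call began, along the tool's axes at that moment; what a row does not reach only later rows make up. A row lasts 1/8 s, in which the tool goes at most 62.5 mm and 10.7 degrees, less where a joint would pass 70% of its speed; a pose out of reach is approached as far as the arm can. A call with a gripper value outside its range is refused whole. The fingers move at their own pace and stop on an object; "grip_force" is the grip in N (left out, the last holds). Time passes only in rows, so rows that repeat a pose let the fingers close. It gives the time, the measured TCP pose, the force, the opening and the grip force at its end, in the units of the state.
- sensors.sense(): the state, without advancing time (a new reading comes with each control period).
- grab_frame(name): name is "scene" or "top" or "wrist"; returns (picture, depth): 384x512x3 uint8, red, green, blue; 384x512 float32, mm along the optical axis (not along the pixel's ray), 0 where there is no reading.
- camera_params(name): a dict with "camera_matrix" (3x3 intrinsics, pixels), "k1" (the pictures are not rectified: a ray, as slopes to the right and down, at radius r is drawn at 1 + k1 r^2 times it, then the intrinsics apply), "world_from_camera" (4x4, takes a point from camera to world coordinates). Camera axes: x right, y down, z forward; pixel columns grow to the right and rows downward; lengths in mm; the calibration is good to about 2 mm. A picture is of the moment at which its call begins: read the wrist's pose just before it. camera_params takes no time and is no camera call; for the wrist camera it gives the pose at the moment of the call.
- order.sign_off(): hands the job in; it is judged then, once.
The state is a dict: "clock": time; "qpos": joint angles; "qvel": joint speeds; "joint_efforts": joint torques, N m; "eef_pos": TCP position; "tcp_rot": TCP orientation; "contact_force": force on the tool from outside, world axes, zero at the start; "wrist_torque": the same for the moment, N m; "opening": opening from 0.0 (shut) to 1.0 (fully open); "grasp_force": force on a finger pad.
Only numpy, scipy, OpenCV 4.12 (cv2) and the standard library are available. Lean on these libraries where they do the work, as an engineer would, in place of code of your own. Each camera call takes 0.05 s, during which the arm holds its last target. There are 200 camera calls.

## Working session

There is one attempt and no reset: what is moved stays moved. The work goes in short steps, Python scripts to look and compute and a tool call to move; the robot and the scene stay as the last step left them, time stands still between calls to the robot, and variables do not carry over. Pictures are saved under pics/ and viewed, at most 14 in all, crops included, and the job is handed in when it is done.

Besides the shell and the picture viewer there is one more tool, called after "Emit:" as a command line: name --pt "numbers of a row" for each row, then --argument value for the rest. move_arm: Moves the arm, as the interface text tells. Its arguments: {"type":"object","properties":{"motion":{"type":"array","items":{"type":"array","items":{"type":"number"}}},"grip_force":{"type":"number"}},"required":["motion"]}

```bash
mkdir -p pics
cat > h.py <<'E'
import numpy as np, cv2
from rig import sensors, grab_frame, camera_params, order
def save(n,img): cv2.imwrite('pics/'+n+'.png',cv2.cvtColor(img,cv2.COLOR_RGB2BGR))
def rays(cp,uv):
    K=np.array(cp['camera_matrix'],float); T=np.array(cp['world_from_camera'],float)
    uv=np.atleast_2d(np.array(uv,float))
    d=np.stack([(uv[:,0]-K[0,2])/K[0,0],(uv[:,1]-K[1,2])/K[1,1]],1)
    s=d.copy()
    for _ in range(20): s=d/(1+cp['k1']*(s**2).sum(1,keepdims=True))
    D=np.c_[s,np.ones(len(s))]@T[:3,:3].T
    return T[:3,3],D
def plane(cp,uv,z):
    o,D=rays(cp,uv); return o+D*((z-o[2])/D[:,2])[:,None]
def cloud(cp,depth):
    h,w=depth.shape; v,u=np.mgrid[:h,:w]
    o,D=rays(cp,np.c_[u.ravel(),v.ravel()])
    return (o+D*depth.reshape(-1,1)).reshape(h,w,3)
E
python3 - <<'E'
from h import *
for n in('top','scene'):
    cp=camera_params(n); p,d=grab_frame(n); save(n+'0',p); np.savez(n+'0.npz',p=p,d=d)
    print(n,cp)
print(sensors.sense())
E
```

```text
top {'camera_matrix': array([[478.38206263,   0.        , 252.56846549],
       [  0.        , 478.38206263, 198.49514587],
       [  0.        ,   0.        ,   1.        ]]), 'k1': -0.06490730972204625, 'world_from_camera': array([[ 1.30170874e-02, -9.85664829e-01,  1.68212368e-01,
         2.75391317e+02],
       [-9.99914654e-01, -1.26441648e-02,  3.28791431e-03,
        -1.23074876e+02],
       [-1.11387659e-03, -1.68240811e-01, -9.85745296e-01,
         1.35431144e+03],
       [ 0.00000000e+00,  0.00000000e+00,  0.00000000e+00,
         1.00000000e+00]])}
scene {'camera_matrix': array([[354.3040524 ,   0.        , 255.10909989],
       [  0.        , 354.3040524 , 189.48011276],
       [  0.        ,   0.        ,   1.        ]]), 'k1': -0.011979876929703518, 'world_from_camera': array([[-6.30833585e-01,  4.31305162e-01, -6.44999880e-01,
         1.27357361e+03],
       [ 7.75882276e-01,  3.58635926e-01, -5.19025015e-01,
         4.87200210e+02],
       [ 7.46196119e-03, -8.27862386e-01, -5.60881618e-01,
         7.11711014e+02],
       [ 0.00000000e+00,  0.00000000e+00,  0.00000000e+00,
         1.00000000e+00]])}
{'clock': 0.1, 'qpos': array([-1.22139733e+00,  3.53601547e-01,  1.63408043e+00, -6.97889381e-06,
        1.15522681e+00, -2.40867650e-03]), 'qvel': array([ 2.94285955e-03, -7.62387603e-04, -6.52558720e-04, -8.07831535e-05,
       -2.82846593e-05,  3.14398651e-04]), 'joint_efforts': array([ 1.56602666e-03, -6.06351542e+01, -3.42817891e+01,  1.66478471e-04,
        4.06037507e-03, -1.91855798e-05]), 'eef_pos': array([ 215.21074555, -586.29901476,  230.61377147]), 'tcp_rot': array([-3.14027650e+00,  3.21101327e-06,  3.51810495e-01]), 'contact_force': array([-0.1143887 ,  0.69383892,  0.97237165]), 'wrist_torque': array([-0.0185377 ,  0.06207678,  0.04841045]), 'grasp_force': 0.0, 'opening': 0.9983815119482014}
```

View pics/top0.png

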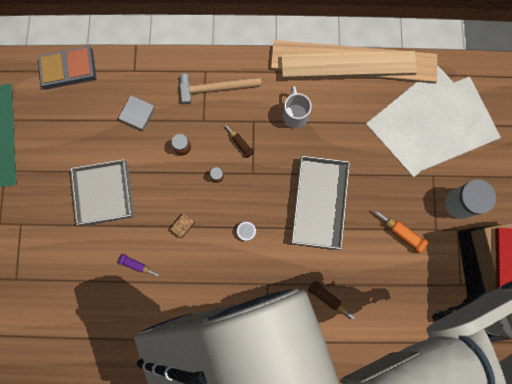

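View pics/scene0.png

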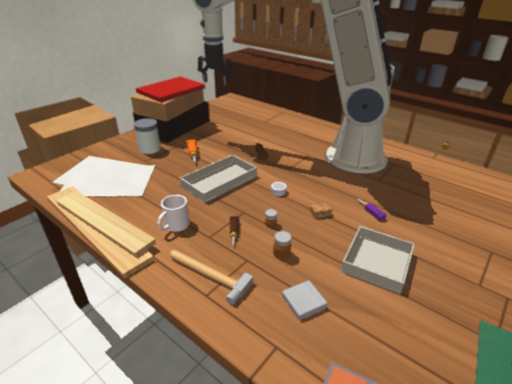

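The top view shows the large jar (180,144), small jar (216,174), tin (246,231), cork (182,225), square box (101,192), long box (320,203), and two dark awls, one at (240,140) and one at (330,300). The scene view shows the same things, and the far dark awl is partly hidden behind the long box. Next I'll measure them.

Run:
```python
from h import *
for n in('top','scene'):
    z=np.load(n+'0.npz'); p,d=z['p'],z['d']; cp=camera_params(n); c=cloud(cp,d)
    m=((c[...,2]>9)&(d>0)&(c[...,2]<130)&(c[...,0]>150)&(c[...,0]<800)&(abs(c[...,1])<700)).astype(np.uint8)
    k,l,s,ce=cv2.connectedComponentsWithStats(m)
    print(n,'table z',np.median(c[...,2][(abs(c[...,2])<15)]))
    for i in range(1,k):
        if s[i,4]<40 or s[i,4]>9000: continue
        q=c[l==i]; zt=np.percentile(q[:,2],[50,95]); t=q[q[:,2]>zt[1]-6]
        (a,b),(w,h),an=cv2.minAreaRect(t[:,:2].astype(np.float32))
        print(ce[i].round(),s[i,4],'z',zt.round(1),'rect',round(a),round(b),round(w),round(h),round(an,1),p[l==i].mean(0).round())
p=np.load('top0.npz')['p']
save('crop0',cv2.resize(p[100:330,60:360],None,fx=2.6,fy=2.6,interpolation=cv2.INTER_CUBIC))
```

```text
top table z -0.7686485070576055
[297. 109.] 566 z [56.5 84.9] rect 757 -241 74 76 49.1 [118. 114. 113.]
[136. 113.] 709 z [20.8 25.4] rect 756 228 82 79 67.4 [157. 159. 160.]
[185. 100.] 45 z [23.8 28. ] rect 795 84 9 24 4.2 [127. 127. 129.]
[241. 143.] 265 z [20.8 25.7] rect 665 -82 84 27 42.0 [79. 55. 39.]
[181. 144.] 309 z [63. 69.] rect 657 89 44 41 27.1 [131. 123. 117.]
[323. 199.] 759 z [35.4 42.1] rect 495 -309 139 251 83.7 [125. 121. 114.]
[100. 191.] 872 z [30.7 41.7] rect 515 311 168 157 10.2 [119. 115. 109.]
[216. 174.] 159 z [43.6 49.1] rect 570 -15 33 32 46.9 [143. 138. 135.]
[460. 200.] 649 z [ 90.8 121.9] rect 499 -686 78 28 0.3 [84. 85. 85.]
[405. 234.] 648 z [31.  36.4] rect 404 -548 122 37 54.4 [173. 102.  56.]
[182. 225.] 322 z [26.8 30.9] rect 424 79 39 59 52.4 [152. 115.  83.]
[246. 231.] 289 z [25.3 29.9] rect 410 -102 51 50 1.2 [187. 186. 190.]
[134. 265.] 293 z [20.9 26.1] rect 315 209 84 27 71.8 [106.  64. 119.]
[328. 298.] 496 z [27.2 32.7] rect 231 -325 107 32 52.1 [49. 35. 25.]
scene table z -0.6251761845002193
[150. 137.] 451 z [ 71.4 120.5] rect 505 -685
[... 188 characters left out ...]
 z [26.  39.8] rect 496 -307 144 252 83.4 [117. 110.  99.]
[279. 187.] 150 z [24.5 27.7] rect 412 -100 53 50 57.9 [184. 176. 176.]
[175. 211.] 778 z [57.5 84.2] rect 758 -239 76 74 36.1 [153. 143. 140.]
[373. 210.] 191 z [19.7 23.8] rect 318 212 87 24 69.4 [111.  61. 121.]
[321. 209.] 228 z [25.8 28.7] rect 427 82 42 60 52.4 [157. 111.  70.]
[271. 217.] 167 z [36.1 46.4] rect 573 -13 35 31 36.1 [136. 117. 103.]
[234. 227.] 187 z [21.3 24.5] rect 669 -82 84 28 35.7 [102.  69.  45.]
[378. 258.] 1253 z [26.9 39.3] rect 518 312 169 156 10.4 [129. 121. 110.]
[282. 244.] 409 z [48.4 66.5] rect 658 91 43 43 22.6 [132. 109.  92.]
[305. 298.] 924 z [20.8 22.9] rect 760 230 80 82 66.5 [183. 181. 179.]
```

View pics/crop0.png

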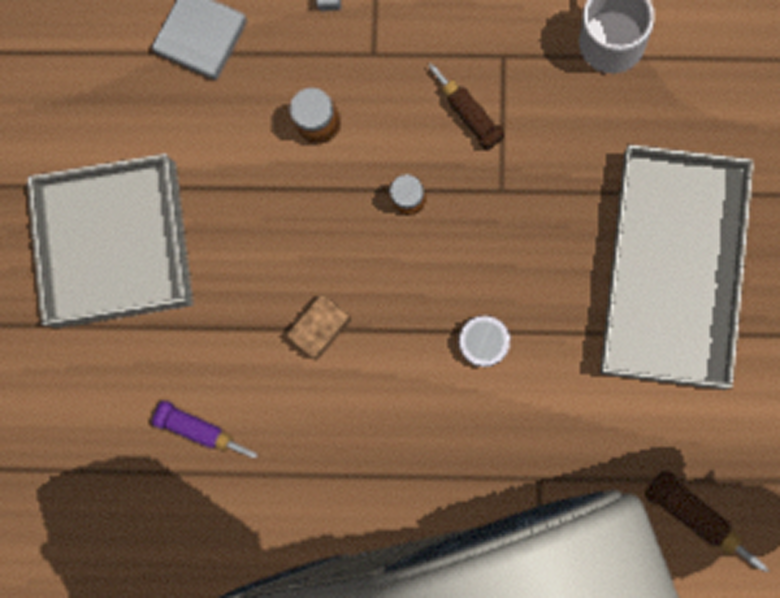

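The awl to take is the smaller dark one, at about (663,-85) in world coordinates, pointing to about +39°. I'll move over the long box with yaw 0 and take a wrist picture.

The rows are not in the units I measure in: shifts go in shares of 0.5 m and turns go in shares of pi rad. I convert before sending: 0.347 m / 0.5 = 0.694, 0.31 m / 0.5 = 0.62, 0.352 rad / 3.1416 = 0.112.

Emit:
move_arm --pt "0 0 0.0159 0.06 -0.03 -0.012 0.085" --pt "0 0 0.0414 0.17 -0.086 -0.034 0.085" --pt "0 0 0.0637 0.28 -0.142 -0.056 0.085" --pt "0 0 0.0859 0.4 -0.2 -0.08 0.085" --pt "0 0 0.1019 0.51 -0.26 -0.1 0.085" --pt "0 0 0.112 0.62 -0.316 -0.124 0.085" --pt "0 0 0.112 0.694 -0.354 -0.138 0.085" --pt "0 0 0.112 0.694 -0.354 -0.138 0.085"

```text
clock: 1.1
eef_pos: [482.1, -298.7, 300.7]
tcp_rot: [-3.141, -0.001, 0.004]
contact_force: [-0.2, -0.3, 0.0]
opening: 0.995
grasp_force: 0.0
```

Run:
```python
from h import *
s=sensors.sense(); print(s['clock'],s['eef_pos'],s['tcp_rot'],s['qpos'])
cp=camera_params('wrist'); p,d=grab_frame('wrist'); save('w1',p); np.savez('w1.npz',p=p,d=d); print(cp)
```

```text
1.1 [ 482.11062876 -298.73099863  300.66042194] [-3.14145039e+00 -1.02702879e-03  3.82958015e-03] [-5.57777605e-01  2.02541461e-01  1.67963521e+00  7.01249303e-04
  1.25862254e+00  1.00897396e+00]
{'camera_matrix': array([[309.74257274,   0.        , 251.00648293],
       [  0.        , 309.74257274, 192.90582176],
       [  0.        ,   0.        ,   1.        ]]), 'k1': 0.01855552969642646, 'world_from_camera': array([[ 3.30155298e-03, -9.64833731e-01, -2.62840203e-01,
         5.47985626e+02],
       [-9.99994548e-01, -3.16896022e-03, -9.28378766e-04,
        -2.98401556e+02],
       [ 6.28010006e-05,  2.62841835e-01, -9.64838933e-01,
         4.44091502e+02],
       [ 0.00000000e+00,  0.00000000e+00,  0.00000000e+00,
         1.00000000e+00]])}
```

View pics/w1.png

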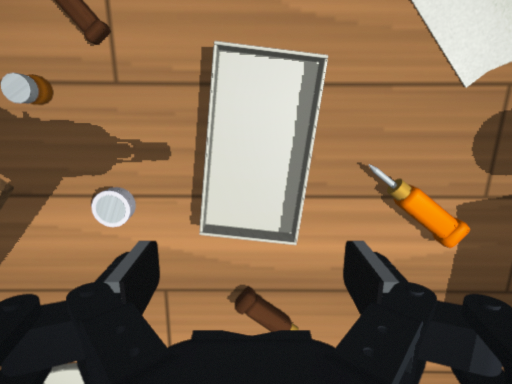

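The wrist view shows the long box with rim corners at (216,43), (327,56), (297,243) and (202,234). The tin is at (113,207) and the small jar at (20,88). I'll fit these and move on towards the large jar.

```bash
cat >> h.py <<'E'
def objs(n,p,d,cp,zmin=9,minpx=100):
    c=cloud(cp,d); zz=c[...,2]
    m=((zz>zmin)&(d>0)&(zz<130)&(c[...,0]>200)).astype(np.uint8)
    if n=='wrist': m[235:]=0
    k,l,s,ce=cv2.connectedComponentsWithStats(m)
    print(n,'table',np.median(zz[abs(zz)<8]).round(1))
    for i in range(1,k):
        if s[i,4]<minpx: continue
        q=c[l==i]; hi=np.percentile(q[:,2],96); top=(l==i)&(zz>hi-5); zt=np.median(zz[top])
        v,u=np.nonzero(top); P=plane(cp,np.c_[u,v],zt)[:,:2].astype(np.float32)
        (a,b),(w,h),an=cv2.minAreaRect(P); (e,f),r=cv2.minEnclosingCircle(P)
        print(ce[i].round(),s[i,4],'ztop %.1f rect (%.1f,%.1f) %.1f x %.1f @%.1f circ (%.1f,%.1f) d%.1f'%(zt,a,b,w,h,an,e,f,2*r),p[top].mean(0).round())
def look(tag):
    s=sensors.sense(); cp=camera_params('wrist'); p,d=grab_frame('wrist'); save(tag,p)
    print(s['clock'],s['eef_pos'].round(1),s['tcp_rot'].round(3)); objs('wrist',p,d,cp)
E
python3 - <<'E'
from h import *
z=np.load('w1.npz'); cp=camera_params('wrist'); objs('wrist',z['p'],z['d'],cp)
print(plane(cp,[(216,43),(327,56),(297,243),(202,234)],40).round(1))
E
```

```text
wrist table 0.4
[85. 19.] 1099 ztop 23.4 rect (653.7,-95.5) 58.1 x 28.1 @36.8 circ (653.2,-93.3) d61.1 [78. 47. 28.]
[261. 133.] 3749 ztop 39.7 rect (492.4,-309.4) 138.9 x 248.6 @83.6 circ (492.3,-309.5) d282.7 [182. 180. 168.]
[26. 88.] 1276 ztop 45.9 rect (568.4,-16.8) 34.8 x 33.7 @79.1 circ (568.8,-17.3) d37.1 [176. 183. 185.]
[422. 207.] 2211 ztop 34.6 rect (405.1,-548.5) 122.6 x 33.4 @54.5 circ (411.8,-553.3) d123.0 [236. 130.   1.]
[  3. 192.] 153 ztop 24.0 rect (431.3,46.2) 4.0 x 16.2 @78.2 circ (431.7,48.1) d16.2 [78. 58. 38.]
[112. 207.] 1251 ztop 26.5 rect (409.7,-102.7) 53.3 x 53.7 @0.0 circ (409.2,-103.3) d55.5 [209. 214. 217.]
[[ 620.8 -258.    40. ]
 [ 606.8 -390.8   40. ]
 [ 363.1 -365.1   40. ]
 [ 376.5 -231.5   40. ]]
```

Emit:
move_arm --pt "0 0 0 0.02 -0.06 0 0.085" --pt "0 0 0 0.06 -0.18 0 0.085" --pt "0 0 0 0.1 -0.3 0 0.085" --pt "0 0 0 0.14 -0.42 0 0.085" --pt "0 0 0 0.16 -0.54 0.02 0.085" --pt "0 0 0 0.18 -0.64 0.04 0.085" --pt "0 0 0 0.2 -0.7 0.06 0.085" --pt "0 0 0 0.2 -0.7 0.06 0.085"

```text
clock: 2.15
eef_pos: [579.7, 49.3, 268.8]
tcp_rot: [3.141, 0.002, 0.001]
contact_force: [1.0, -0.3, -0.7]
opening: 0.994
grasp_force: 0.0
```

```bash
python3 -c "
from h import *
look('w2')"
```

```text
2.15 [579.7  49.3 268.8] [3.141e+00 2.000e-03 1.000e-03]
wrist table 0.9
[92. 20.] 3288 ztop 22.7 rect (747.5,231.7) 80.5 x 59.9 @66.9 circ (748.5,230.7) d98.0 [190. 199. 201.]
[493.  19.] 1545 ztop 59.9 rect (737.0,-206.5) 22.8 x 7.5 @13.5 circ (737.0,-206.6) d24.0 [82. 81. 81.]
[358.  88.] 1723 ztop 24.1 rect (666.2,-82.2) 84.1 x 27.2 @38.1 circ (665.3,-81.5) d84.8 [99. 63. 37.]
[215.  98.] 1609 ztop 66.6 rect (655.7,90.3) 43.3 x 43.6 @43.5 circ (655.6,90.1) d44.3 [211. 218. 219.]
[486. 179.] 2500 ztop 39.7 rect (556.8,-246.4) 8.8 x 137.4 @84.1 circ (557.0,-244.6) d137.4 [141. 142. 135.]
[ 91. 180.] 1823 ztop 40.1 rect (540.3,287.3) 123.7 x 102.8 @10.3 circ (540.3,286.9) d158.7 [132. 132. 125.]
[302. 170.] 836 ztop 46.6 rect (570.7,-14.2) 34.1 x 33.9 @65.4 circ (570.9,-14.2) d35.2 [213. 219. 220.]
[  4. 224.] 193 ztop 21.3 rect (490.1,381.8) 7.9 x 18.6 @89.8 circ (489.7,381.8) d19.4 [124. 125. 118.]
```

View pics/w2.png

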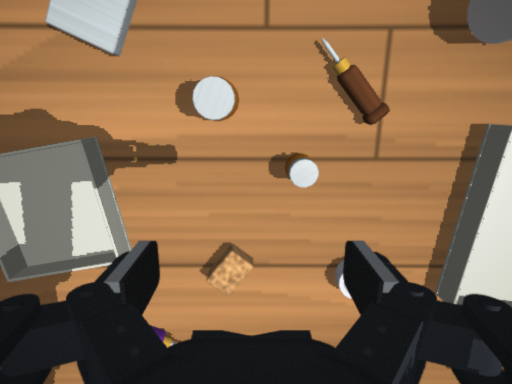

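The second wrist view shows the large jar at (214,98), the small jar at (303,172), the awl at (358,88) and the cork at (230,268). Now I'll grasp the large jar.

To row units: 0.249 m / 0.5 = 0.498, -0.041 m / 0.5 = -0.082.

Emit:
move_arm --pt "0 0 0 0.05 -0.028 0.06 0.085" --pt "0 0 0 0.11 -0.06 0.14 0.085" --pt "0 0 0 0.152 -0.082 0.22 0.085" --pt "0 0 0 0.152 -0.082 0.3 0.085" --pt "0 0 0 0.152 -0.082 0.37 0.085" --pt "0 0 0 0.152 -0.082 0.43 0.085" --pt "0 0 0 0.152 -0.082 0.48 0.085" --pt "0 0 0 0.152 -0.082 0.498 0.085" --grip_force 30

```text
clock: 3.2
eef_pos: [655.3, 87.6, 20.0]
tcp_rot: [3.141, 0.002, -0.002]
contact_force: [-0.0, -0.1, -0.8]
opening: 0.994
grasp_force: 0.0
```

Emit:
move_arm --pt "0 0 0 0 0 0 0.06" --pt "0 0 0 0 0 0 0.04" --pt "0 0 0 0 0 0 0.04" --pt "0 0 0 0 0 0 0.04" --pt "0 0 0 0 0 0 0.04" --grip_force 30

```text
clock: 3.82
eef_pos: [657.1, 89.7, 22.9]
tcp_rot: [3.141, -0.002, 0.0]
contact_force: [-2.7, -1.5, 7.0]
opening: 0.56
grasp_force: 31.1
```

To row units: -0.125 m / 0.5 = -0.25, -0.118 m / 0.5 = -0.236.

Emit:
move_arm --pt "0 0 0 0 0 -0.012 0.04" --pt "0 0 0 0 0 -0.04 0.04" --pt "0 0 0 0 0 -0.09 0.04" --pt "0 0 0 0 0 -0.15 0.04" --pt "0 0 0 0 0 -0.2 0.04" --pt "0 0 0 -0.006 0.02 -0.236 0.04" --pt "0 0 0 -0.016 0.07 -0.25 0.04" --pt "0 0 0 -0.03 0.14 -0.25 0.04"

```text
clock: 4.82
eef_pos: [640.7, 18.4, 146.6]
tcp_rot: [3.141, -0.0, 0.001]
contact_force: [-0.5, -0.6, -2.3]
opening: 0.563
grasp_force: 31.5
```

To row units: 0.33 m / 0.5 = 0.66, 0.31 m / 0.5 = 0.62.

Emit:
move_arm --pt "0 0 0 -0.016 0.08 0 0.04" --pt "0 0 0 -0.034 0.17 0 0.04" --pt "0 0 0 -0.054 0.27 0 0.04" --pt "0 0 0 -0.074 0.37 0 0.04" --pt "0 0 0 -0.092 0.47 0 0.04" --pt "0 0 0 -0.108 0.56 0 0.04" --pt "0 0 0 -0.118 0.62 0 0.04" --pt "0 0 0 -0.126 0.66 0 0.04"

```text
clock: 5.82
eef_pos: [576.1, -312.4, 145.6]
tcp_rot: [-3.141, 0.002, -0.002]
contact_force: [0.5, 0.6, -1.6]
opening: 0.566
grasp_force: 31.5
```

```bash
python3 -c "
from h import *
look('w3')"
```

```text
5.825 [ 576.1 -312.4  145.6] [-3.141e+00  2.000e-03 -2.000e-03]
wrist table 0.9
[160.   3.] 327 ztop 26.3 rect (718.4,-241.5) 2.0 x 23.0 @0.2 circ (719.4,-241.4) d23.0 [105. 103. 104.]
[ 10. 108.] 778 ztop 22.8 rect (638.4,-113.0) 13.3 x 25.2 @77.4 circ (638.9,-110.9) d26.2 [80. 49. 30.]
[260. 171.] 3766 ztop 40.3 rect (574.3,-317.2) 138.1 x 89.4 @83.6 circ (573.8,-316.9) d163.0 [187. 187. 178.]
```

View pics/w3.png

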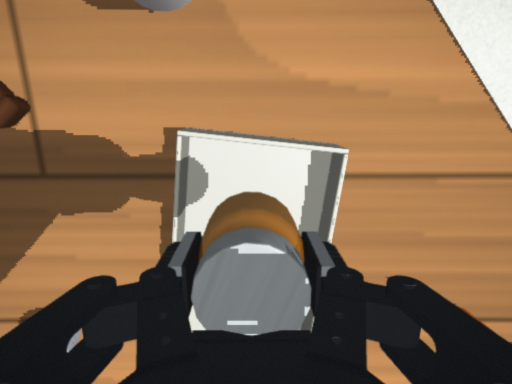

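The jar is held upright. The box's far end shows corners at (179,131) and (348,150), which agrees with the fit. I'll lower it.

To row units: 0.114 m / 0.5 = 0.228, 0.005 m / 0.5 = 0.01.

Emit:
move_arm --pt "0 0 0 0.002 0.004 0.02 0.04" --pt "0 0 0 0.004 0.01 0.06 0.04" --pt "0 0 0 0.004 0.01 0.11 0.04" --pt "0 0 0 0.004 0.01 0.16 0.04" --pt "0 0 0 0.004 0.01 0.192 0.04" --pt "0 0 0 0.004 0.01 0.214 0.04" --pt "0 0 0 0.004 0.01 0.224 0.04" --pt "0 0 0 0.004 0.01 0.228 0.04"

```text
clock: 6.88
eef_pos: [580.4, -315.1, 32.4]
tcp_rot: [3.141, -0.0, -0.0]
contact_force: [0.7, -0.1, -2.6]
opening: 0.566
grasp_force: 31.5
```

To row units: 0.003 m / 0.5 = 0.006, 0.002 m / 0.5 = 0.004.

Emit:
move_arm --pt "0 0 0 0 0 0.002 0.04" --pt "0 0 0 0 0 0.004 0.04" --pt "0 0 0 0 0 0.006 0.04" --pt "0 0 0 0 0 0.006 0.04"

```text
clock: 7.38
eef_pos: [580.1, -315.0, 29.3]
tcp_rot: [3.142, -0.0, -0.0]
contact_force: [-0.2, 0.1, -2.4]
opening: 0.564
grasp_force: 31.5
```

To row units: 0.003 m / 0.5 = 0.006, 0.0025 m / 0.5 = 0.005.

Emit:
move_arm --pt "0 0 0 -0.002 0.006 0 0.04" --pt "0 0 0 -0.002 0.006 0.002 0.04" --pt "0 0 0 -0.002 0.006 0.003 0.04" --pt "0 0 0 -0.002 0.006 0.004 0.04" --pt "0 0 0 -0.002 0.006 0.005 0.04" --pt "0 0 0 -0.002 0.006 0.005 0.04"

```text
clock: 8.12
eef_pos: [579.1, -318.0, 27.0]
tcp_rot: [3.142, 0.0, -0.0]
contact_force: [-1.8, -0.3, 1.5]
opening: 0.565
grasp_force: 31.8
```

To row units: -0.11 m / 0.5 = -0.22, -0.065 m / 0.5 = -0.13.

Emit:
move_arm --pt "0 0 0 0 0 0 0.052" --pt "0 0 0 0 0 0 0.058" --pt "0 0 0 0 0 0 0.064" --pt "0 0 0 0 0 0 0.07" --pt "0 0 0 0 0 -0.02 0.07" --pt "0 0 0 0 0 -0.06 0.07" --pt "0 0 0 0 0 -0.13 0.07" --pt "0 0 0 0 0 -0.22 0.07"

```text
clock: 9.12
eef_pos: [578.8, -317.9, 138.7]
tcp_rot: [-3.141, 0.0, -0.0]
contact_force: [0.1, 0.2, -0.2]
opening: 0.82
grasp_force: 0.0
```

To row units: -0.25 m / 0.5 = -0.5, -0.23 m / 0.5 = -0.46.

Emit:
move_arm --pt "0 0 0 -0.06 0 -0.12 0.07" --pt "0 0 0 -0.14 -0.06 -0.2 0.08" --pt "0 0 0 -0.22 -0.14 -0.24 0.08" --pt "0 0 0 -0.3 -0.22 -0.26 0.08" --pt "0 0 0 -0.38 -0.3 -0.26 0.08" --pt "0 0 0 -0.46 -0.38 -0.26 0.08" --pt "0 0 0 -0.5 -0.44 -0.26 0.08" --pt "0 0 0 -0.5 -0.44 -0.26 0.08"

```text
clock: 10.12
eef_pos: [327.9, -96.7, 268.0]
tcp_rot: [3.141, -0.002, 0.002]
contact_force: [0.9, -0.8, 0.9]
opening: 0.935
grasp_force: 0.0
```

```bash
python3 -c "
from h import *
look('w4')"
```

```text
10.125 [327.9 -96.7 268. ] [ 3.141e+00 -2.000e-03  2.000e-03]
wrist table 0.8
[445.  70.] 4767 ztop 40.3 rect (434.3,-300.6) 140.4 x 130.4 @83.6 circ (433.0,-301.2) d187.3 [164. 164. 154.]
[103.  81.] 2213 ztop 28.7 rect (423.7,77.9) 40.8 x 60.5 @51.3 circ (423.5,78.1) d69.3 [189. 142.  92.]
[254.  94.] 1705 ztop 27.1 rect (410.5,-100.7) 53.2 x 52.8 @89.1 circ (410.6,-100.4) d54.3 [223. 227. 230.]
[ 25. 177.] 1039 ztop 23.9 rect (308.8,195.1) 53.4 x 23.4 @69.5 circ (311.5,194.2) d55.5 [71. 36. 87.]
[404. 220.] 1096 ztop 30.6 rect (243.0,-305.0) 65.0 x 34.8 @48.9 circ (243.7,-307.4) d69.5 [89. 55. 33.]
```

View pics/w4.png

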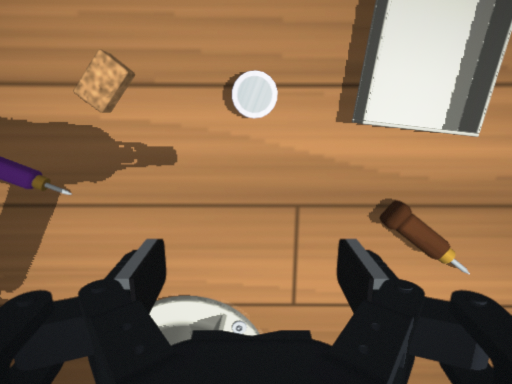

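The jar is placed. The tin is at (254,94), which is (410.5,-100.7) in world coordinates with its top at 27, and the cork is at (103,81). Next is the tin.

To row units: 0.263 m / 0.5 = 0.526, 0.0825 m / 0.5 = 0.165.

Emit:
move_arm --pt "0 0 0 0.06 0.002 0.06 0.085" --pt "0 0 0 0.13 0.006 0.16 0.085" --pt "0 0 0 0.165 0.008 0.26 0.085" --pt "0 0 0 0.165 0.008 0.36 0.085" --pt "0 0 0 0.165 0.008 0.43 0.085" --pt "0 0 0 0.165 0.008 0.48 0.085" --pt "0 0 0 0.165 0.008 0.512 0.085" --pt "0 0 0 0.165 0.008 0.526 0.085"

```text
clock: 11.18
eef_pos: [412.3, -102.7, 3.0]
tcp_rot: [-3.142, 0.0, -0.001]
contact_force: [0.5, -1.0, 0.4]
opening: 0.994
grasp_force: 0.0
```

Emit:
move_arm --pt "0 0 0 0 0 0 0.065" --pt "0 0 0 0 0 0 0.045" --pt "0 0 0 0 0 0 0.04" --pt "0 0 0 0 0 0 0.04" --pt "0 0 0 0 0 0 0.04"

```text
clock: 11.8
eef_pos: [412.3, -102.3, 4.6]
tcp_rot: [3.141, -0.002, -0.0]
contact_force: [-1.4, -1.0, 8.6]
opening: 0.617
grasp_force: 31.4
```

To row units: 0.16 m / 0.5 = 0.32, -0.002 m / 0.5 = -0.004.

Emit:
move_arm --pt "0 0 0 0 0 -0.012 0.04" --pt "0 0 0 0 0 -0.05 0.04" --pt "0 0 0 0 0 -0.11 0.04" --pt "0 0 0 0 0.02 -0.17 0.04" --pt "0 0 0 0 0.07 -0.21 0.04" --pt "0 0 0 0 0.15 -0.22 0.04" --pt "0 0 0 -0.002 0.24 -0.22 0.04" --pt "0 0 0 -0.004 0.32 -0.22 0.04"

```text
clock: 12.8
eef_pos: [409.5, -263.4, 114.4]
tcp_rot: [3.141, -0.001, -0.0]
contact_force: [0.4, -0.5, -1.9]
opening: 0.612
grasp_force: 32.2
```

To row units: 0.09 m / 0.5 = 0.18, -0.001 m / 0.5 = -0.002.

Emit:
move_arm --pt "0 0 0 -0.002 0.05 0 0.04" --pt "0 0 0 -0.002 0.074 0 0.04" --pt "0 0 0 -0.002 0.074 0.03 0.04" --pt "0 0 0 -0.002 0.074 0.08 0.04" --pt "0 0 0 -0.002 0.074 0.13 0.04" --pt "0 0 0 -0.002 0.074 0.16 0.04" --pt "0 0 0 -0.002 0.074 0.18 0.04" --pt "0 0 0 -0.002 0.074 0.18 0.04"

```text
clock: 13.8
eef_pos: [408.4, -298.5, 23.3]
tcp_rot: [-3.141, 0.001, 0.0]
contact_force: [0.1, 0.5, -1.6]
opening: 0.608
grasp_force: 32.2
```

To row units: 0.0145 m / 0.5 = 0.029, 0.001 m / 0.5 = 0.002.

Emit:
move_arm --pt "0 0 0 0.002 0.002 0.012 0.04" --pt "0 0 0 0.002 0.002 0.022 0.04" --pt "0 0 0 0.002 0.002 0.025 0.04" --pt "0 0 0 0.002 0.002 0.027 0.04" --pt "0 0 0 0.002 0.002 0.028 0.04" --pt "0 0 0 0.002 0.002 0.029 0.04" --pt "0 0 0 0.002 0.002 0.029 0.04"

```text
clock: 14.68
eef_pos: [409.6, -300.0, 9.3]
tcp_rot: [3.142, -0.0, -0.0]
contact_force: [-1.0, 0.2, -2.2]
opening: 0.615
grasp_force: 32.2
```

To row units: 0.0018 m / 0.5 = 0.0036, 0.0012 m / 0.5 = 0.0024.

Emit:
move_arm --pt "0 0 0 0 0 0.0012 0.04" --pt "0 0 0 0 0 0.0024 0.04" --pt "0 0 0 0 0 0.0036 0.04" --pt "0 0 0 0 0 0.0036 0.04"

```text
clock: 15.18
eef_pos: [409.7, -300.0, 8.5]
tcp_rot: [3.142, -0.0, -0.0]
contact_force: [-3.9, 2.4, 16.6]
opening: 0.618
grasp_force: 33.6
```

To row units: -0.11 m / 0.5 = -0.22, -0.05 m / 0.5 = -0.1.

Emit:
move_arm --pt "0 0 0 0 0 -0.0016 0.04" --pt "0 0 0 0 0 -0.0016 0.055" --pt "0 0 0 0 0 -0.0016 0.06" --pt "0 0 0 0 0 -0.0016 0.066" --pt "0 0 0 0 0 -0.0016 0.072" --pt "0 0 0 0 0 -0.02 0.072" --pt "0 0 0 0 0 -0.1 0.072" --pt "0 0 0 0 0 -0.22 0.072"

```text
clock: 16.18
eef_pos: [408.6, -299.2, 118.0]
tcp_rot: [-3.14, 0.003, -0.0]
contact_force: [0.8, 0.2, -0.2]
opening: 0.843
grasp_force: 0.0
```

To row units: -0.378 m / 0.5 = -0.756, 0.003 m / 0.5 = 0.006, 0.67 rad / 3.1416 = 0.2133.

Emit:
move_arm --pt "0 0 0 0 -0.06 -0.06 0.072" --pt "0 0 0.0318 0 -0.18 -0.06 0.08" --pt "0 0 0.0796 0 -0.3 -0.06 0.08" --pt "0 0 0.1273 0 -0.42 -0.06 0.08" --pt "0 0 0.1751 0.006 -0.54 -0.06 0.08" --pt "0 0 0.2133 0.014 -0.64 -0.06 0.08" --pt "0 0 0.2133 0.02 -0.72 -0.06 0.08" --pt "0 0 0.2133 0.026 -0.756 -0.06 0.08"

```text
clock: 17.18
eef_pos: [422.7, 80.1, 148.2]
tcp_rot: [-3.141, -0.0, -0.668]
contact_force: [0.1, -0.3, -1.0]
opening: 0.933
grasp_force: 0.0
```

Run:
```python
from h import *
s=sensors.sense(); print(s['eef_pos'].round(1),s['tcp_rot'].round(3))
p,d=grab_frame('top'); objs('top',p,d,camera_params('top'),minpx=60)
```

```text
[422.7  80.1 148.2] [-3.141 -0.    -0.668]
top table -0.8
[350.  62.] 5167 ztop 36.3 rect (910.6,-399.3) 72.9 x 399.9 @2.9 circ (909.7,-399.3) d401.6 [200. 167. 128.]
[66. 67.] 1822 ztop 33.4 rect (896.7,446.9) 101.7 x 159.9 @13.3 circ (897.6,443.3) d178.2 [153. 109.  75.]
[213.  86.] 840 ztop 25.5 rect (828.8,-17.7) 235.1 x 84.9 @88.3 circ (839.8,-17.4) d241.9 [169. 147. 125.]
[296. 108.] 617 ztop 84.7 rect (756.9,-240.5) 72.3 x 75.8 @47.0 circ (757.1,-240.3) d77.5 [188. 180. 178.]
[136. 112.] 722 ztop 22.7 rect (756.2,227.0) 80.6 x 77.2 @67.6 circ (756.0,226.1) d106.3 [154. 156. 158.]
[241. 143.] 264 ztop 24.5 rect (665.8,-82.4) 84.2 x 22.5 @41.9 circ (662.6,-78.8) d84.5 [69. 44. 30.]
[324. 191.] 1059 ztop 69.0 rect (578.4,-318.9) 41.5 x 42.7 @89.4 circ (578.1,-318.4) d43.9 [160. 162. 163.]
[ 90. 185.] 602 ztop 39.6 rect (515.6,310.0) 165.8 x 155.6 @10.3 circ (515.2,309.3) d223.6 [130. 125. 117.]
[216. 174.] 158 ztop 45.8 rect (569.9,-15.3) 32.5 x 31.9 @45.5 circ (569.9,-14.8) d34.7 [156. 157. 158.]
[471. 199.] 1442 ztop 119.7 rect (500.1,-719.0) 90.6 x 92.2 @43.5 circ (500.6,-719.1) d94.5 [121. 121. 126.]
[405. 234.] 646 ztop 34.3 rect (407.6,-549.4) 122.9 x 35.8 @51.5 circ (402.8,-546.2) d124.0 [202. 112.  55.]
[188. 220.] 78 ztop 28.5 rect (441.8,63.0) 40.9 x 15.1 @42.6 circ (439.8,65.2) d41.9 [148. 112.  82.]
[317. 232.] 300 ztop 30.8 rect (407.9,-301.6) 47.4 x 50.4 @0.7 circ (408.2,-300.5) d53.2 [185. 184. 188.]
[475. 271.] 1744 ztop 124.3 rect (304.1,-720.6) 209.3 x 8.8 @11.9 circ (303.9,-719.7) d209.3 [48. 38. 26.]
[325. 296.] 435 ztop 30.3 rect (232.2,-321.8) 100.8 x 31.8 @50.7 circ (235.9,-324.8) d100.9 [71. 45. 30.]
```

The jar and tin are in place and level, with tops at about 69 and 31. Next is the cork.

To row units: 0.143 m / 0.5 = 0.286, 0.135 m / 0.5 = 0.27.

Emit:
move_arm --pt "0 0 0 0.002 0 0.06 0.08" --pt "0 0 0 0.002 0 0.14 0.08" --pt "0 0 0 0.002 0 0.22 0.08" --pt "0 0 0 0.002 0 0.27 0.08" --pt "0 0 0 0.002 0 0.286 0.08" --pt "0 0 0 0.002 0 0.286 0.06" --pt "0 0 0 0.002 0 0.286 0.045" --pt "0 0 0 0.002 0 0.286 0.03" --grip_force 25

```text
clock: 18.23
eef_pos: [424.3, 77.5, 5.6]
tcp_rot: [-3.14, -0.001, -0.67]
contact_force: [-1.0, -1.2, 5.9]
opening: 0.463
grasp_force: 25.5
```

Emit:
move_arm --pt "0 0 0 0 0 0 0.03" --pt "0 0 0 0 0 0 0.03" --pt "0 0 0 0 0 0 0.03" --pt "0 0 0 0 0 0 0.03"

```text
clock: 18.73
eef_pos: [424.4, 77.5, 5.6]
tcp_rot: [-3.14, -0.001, -0.67]
contact_force: [-0.8, -1.5, 6.4]
opening: 0.463
grasp_force: 25.7
```

To row units: -0.125 m / 0.5 = -0.25, -0.12 m / 0.5 = -0.24, -0.4 rad / 3.1416 = -0.1273.

Emit:
move_arm --pt "0 0 0 0 0 -0.012 0.03" --pt "0 0 0 0 0 -0.05 0.03" --pt "0 0 0 0 0 -0.12 0.03" --pt "0 0 0 0.02 0.018 -0.19 0.03" --pt "0 0 -0.0318 0.06 0.052 -0.24 0.03" --pt "0 0 -0.0637 0.12 0.106 -0.25 0.03" --pt "0 0 -0.0955 0.18 0.16 -0.25 0.03" --pt "0 0 -0.1273 0.25 0.22 -0.25 0.03"

```text
clock: 19.73
eef_pos: [453.3, -87.6, 130.4]
tcp_rot: [-3.141, -0.001, -0.266]
contact_force: [1.6, 0.3, 0.4]
opening: 0.463
grasp_force: 25.5
```

```bash
cat >> h.py <<'E'
def go(x,y,z,yaw):
    s=sensors.sense(); e=s['eef_pos']; w=s['tcp_rot'][2]; c,n=np.cos(w),np.sin(w); X,Y=x-e[0],y-e[1]
    t=(w-yaw+np.pi/2)%np.pi-np.pi/2
    print('at',e.round(1),w.round(3),'| turn %.3f shift mm %.1f %.1f %.1f'%(t,c*X+n*Y,n*X-c*Y,e[2]-z),s['contact_force'].round(1))
E
python3 -c "
from h import *
go(494,-309,130,-.112)"
```

```text
at [453.3 -87.6 130.4] -0.266 | turn -0.154 shift mm 97.5 202.9 0.4 [1.6 0.3 0.4]
```

To row units: 0.203 m / 0.5 = 0.406, 0.177 m / 0.5 = 0.354, -0.154 rad / 3.1416 = -0.049.

Emit:
move_arm --pt "0 0 -0.0159 0.044 0.09 0 0.03" --pt "0 0 -0.0318 0.092 0.19 0 0.03" --pt "0 0 -0.049 0.136 0.28 0 0.03" --pt "0 0 -0.049 0.17 0.354 0 0.03" --pt "0 0 -0.049 0.195 0.406 0.02 0.03" --pt "0 0 -0.049 0.195 0.406 0.08 0.03" --pt "0 0 -0.049 0.195 0.406 0.14 0.03" --pt "0 0 -0.049 0.195 0.406 0.15 0.03"

```text
clock: 20.72
eef_pos: [491.6, -307.4, 53.3]
tcp_rot: [-3.14, 0.003, -0.116]
contact_force: [-1.3, 0.5, -0.4]
opening: 0.468
grasp_force: 25.4
```

```bash
python3 -c "
from h import *
go(494,-309,9.6,-.112)"
```

```text
at [ 491.6 -307.4   53.3] -0.116 | turn -0.004 shift mm 2.6 1.3 43.7 [-1.3  0.5 -0.4]
```

To row units: 0.0435 m / 0.5 = 0.087, 0.0425 m / 0.5 = 0.085.

Emit:
move_arm --pt "0 0 0 0.002 0.002 0.024 0.03" --pt "0 0 0 0.002 0.002 0.052 0.03" --pt "0 0 0 0.002 0.002 0.072 0.03" --pt "0 0 0 0.002 0.002 0.08 0.03" --pt "0 0 0 0.002 0.002 0.083 0.03" --pt "0 0 0 0.002 0.002 0.085 0.03" --pt "0 0 0 0.002 0.002 0.087 0.03" --pt "0 0 0 0.002 0.002 0.087 0.03"

```text
clock: 21.72
eef_pos: [493.9, -309.2, 11.1]
tcp_rot: [3.141, -0.0, -0.116]
contact_force: [0.2, -0.7, -0.8]
opening: 0.464
grasp_force: 25.4
```

To row units: 0.0013 m / 0.5 = 0.0026, 0.001 m / 0.5 = 0.002.

Emit:
move_arm --pt "0 0 0 0 0 0.001 0.03" --pt "0 0 0 0 0 0.002 0.03" --pt "0 0 0 0 0 0.0026 0.03" --pt "0 0 0 0 0 0.0026 0.03"

```text
clock: 22.22
eef_pos: [493.8, -309.2, 9.7]
tcp_rot: [3.142, -0.0, -0.116]
contact_force: [0.4, 0.2, 0.1]
opening: 0.459
grasp_force: 25.4
```

To row units: -0.12 m / 0.5 = -0.24, -0.06 m / 0.5 = -0.12.

Emit:
move_arm --pt "0 0 0 0 0 0.001 0.03" --pt "0 0 0 0 0 0.001 0.043" --pt "0 0 0 0 0 0.001 0.05" --pt "0 0 0 0 0 0.001 0.06" --pt "0 0 0 0 0 0.001 0.06" --pt "0 0 0 0 0 -0.02 0.06" --pt "0 0 0 0 0 -0.12 0.06" --pt "0 0 0 0 0 -0.24 0.06"

```text
clock: 23.22
eef_pos: [493.1, -308.8, 130.7]
tcp_rot: [-3.141, 0.002, -0.116]
contact_force: [0.9, -0.6, 0.1]
opening: 0.701
grasp_force: 0.0
```

```bash
python3 -c "
from h import *
go(590,-85,190,.665)"
```

```text
at [ 493.1 -308.8  130.7] -0.116 | turn -0.781 shift mm 70.3 -233.5 -59.3 [ 0.9 -0.6  0.1]
```

To row units: -0.234 m / 0.5 = -0.468, -0.215 m / 0.5 = -0.43, -0.781 rad / 3.1416 = -0.2486.

Emit:
move_arm --pt "0 0 -0.0159 0.02 -0.06 -0.04 0.06" --pt "0 0 -0.0637 0.05 -0.16 -0.08 0.06" --pt "0 0 -0.1114 0.08 -0.26 -0.12 0.06" --pt "0 0 -0.1592 0.11 -0.36 -0.12 0.06" --pt "0 0 -0.2069 0.13 -0.43 -0.12 0.06" --pt "0 0 -0.2486 0.14 -0.468 -0.12 0.06" --pt "0 0 -0.2486 0.14 -0.468 -0.12 0.06"

```text
clock: 24.1
eef_pos: [590.8, -83.7, 190.3]
tcp_rot: [3.141, -0.0, 0.667]
contact_force: [-0.3, -1.1, -0.4]
opening: 0.703
grasp_force: 0.0
```

```bash
python3 -c "
from h import *
look('w5')
go(662.3,-85.3,4.5,.665)
p,d=grab_frame('top'); save('top5',cv2.resize(p[140:265,280:370],None,fx=5,fy=4.6))"
```

```text
24.1 [590.8 -83.7 190.3] [ 3.141 -0.     0.667]
wrist table 0.8
[297. 110.] 2397 ztop 24.0 rect (665.7,-81.6) 84.0 x 28.0 @41.2 circ (665.9,-82.5) d84.8 [115.  75.  44.]
[477. 143.] 5567 ztop 85.0 rect (734.1,-220.0) 66.8 x 21.3 @50.7 circ (742.3,-226.7) d66.8 [189. 189. 189.]
[182. 150.] 1386 ztop 46.6 rect (570.1,-14.0) 33.7 x 34.4 @82.0 circ (570.3,-13.7) d34.9 [225. 231. 232.]
at [590.4 -84.6 190.2] 0.664 | turn -0.001 shift mm 56.2 44.8 185.7 [-0.8 -0.8  0.8]
```

View pics/top5.png

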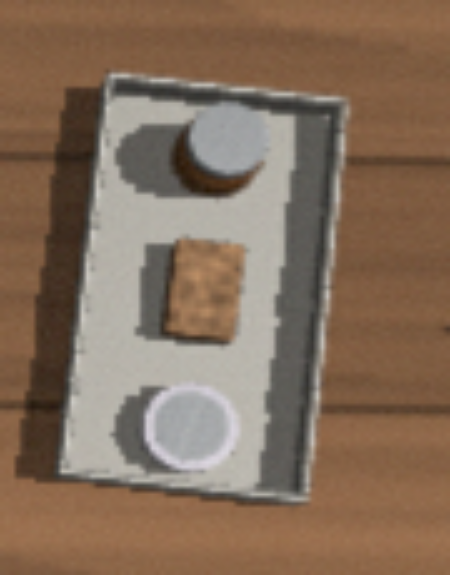

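The long box shows jar, cork and tin in line with the cork flat. The awl's widened butt skews its rectangle fit, so I'll fit its centre line before grasping.

Run:
```python
from h import *
cp=camera_params('wrist'); p,d=grab_frame('wrist'); c=cloud(cp,d)
m=(c[...,2]>15)&(c[...,2]<30)&(np.hypot(c[...,0]-666,c[...,1]+82)<60); m[235:]=0
v,u=np.nonzero(m); P=plane(cp,np.c_[u,v],23)[:,:2]
a=np.deg2rad(39.5); o=np.array([666,-82])
for _ in range(3):
    e=np.array([np.cos(a),np.sin(a)]); n=np.array([-e[1],e[0]]); s=(P-o)@e; t=(P-o)@n
    S=np.arange(np.floor(s.min()),s.max(),4); M=[]
    for q in S:
        k=t[(s>=q)&(s<q+4)]
        if len(k)>8: M.append((q+2,(k.min()+k.max())/2,np.ptp(k)))
    M=np.array(M); f=np.polyfit(M[2:-3,0],M[2:-3,1],1); a+=np.arctan(f[0])
print(np.rad2deg(a),M.round(1).tolist(),s.min(),s.max())
org=o+e*(s.min()+38)+n*np.polyval(f,s.min()+38); print('origin',org, a)
go(org[0],org[1],4.5,a)
```

```text
40.32191932937712 [[-41.0, -0.0, 26.1], [-37.0, 0.5, 29.0], [-33.0, 0.5, 28.9], [-29.0, 0.5, 26.8], [-25.0, 0.5, 22.7], [-21.0, 0.5, 22.7], [-17.0, 0.5, 22.6], [-13.0, 0.5, 22.6], [-9.0, 0.5, 22.5], [-5.0, 0.5, 22.4], [-1.0, -0.0, 23.2], [3.0, -0.0, 23.2], [7.0, -0.0, 23.1], [11.0, 0.4, 23.9], [15.0, 0.5, 23.9], [19.0, 0.5, 23.8], [23.0, 0.5, 23.7], [27.0, 0.9, 22.7], [31.0, 0.5, 17.9], [35.0, 0.5, 15.9], [39.0, 0.5, 15.9], [43.0, 0.5, 14.0], [47.0, 0.5, 2.8], [51.0, 1.4, 2.8], [55.0, 0.9, 3.7]] -42.37209314345837 58.37485842423438
origin [662.399804   -84.51409211] 0.7037502530211747
at [590.1 -85.5 190. ] 0.662 | turn -0.041 shift mm 57.6 43.6 185.5 [-0.3  0.2 -0.3]
```

To row units: 0.1855 m / 0.5 = 0.371, 0.18 m / 0.5 = 0.36, -0.041 rad / 3.1416 = -0.0131.

Emit:
move_arm --pt "0 0 -0.0131 0.04 0.03 0.06 0.065" --pt "0 0 -0.0131 0.09 0.068 0.16 0.065" --pt "0 0 -0.0131 0.115 0.087 0.26 0.065" --pt "0 0 -0.0131 0.115 0.087 0.33 0.065" --pt "0 0 -0.0131 0.115 0.087 0.36 0.065" --pt "0 0 -0.0131 0.115 0.087 0.371 0.065" --pt "0 0 -0.0131 0.115 0.087 0.371 0.04" --pt "0 0 -0.0131 0.115 0.087 0.371 0.02" --grip_force 30

```text
clock: 25.25
eef_pos: [663.5, -83.9, 5.8]
tcp_rot: [3.14, -0.002, 0.706]
contact_force: [-0.1, -0.0, 0.4]
opening: 0.346
grasp_force: 0.0
```

Emit:
move_arm --pt "0 0 0 0 0 0 0.015" --pt "0 0 0 0 0 0 0.015" --pt "0 0 0 0 0 0 0.015" --pt "0 0 0 0 0 0 0.015" --pt "0 0 0 0 0 0 0.015"

```text
clock: 25.88
eef_pos: [663.6, -83.8, 5.9]
tcp_rot: [3.14, -0.002, 0.706]
contact_force: [-1.1, -0.8, 7.0]
opening: 0.273
grasp_force: 31.0
```

To row units: -0.125 m / 0.5 = -0.25, -0.12 m / 0.5 = -0.24.

Emit:
move_arm --pt "0 0 0 0 0 -0.012 0.015" --pt "0 0 0 0 0 -0.05 0.015" --pt "0 0 0 0 0 -0.12 0.015" --pt "0 0 0 0 0 -0.19 0.015" --pt "0 0 0 0 0 -0.24 0.015" --pt "0 0 0 0 0 -0.25 0.015"

```text
clock: 26.62
eef_pos: [663.9, -83.8, 132.3]
tcp_rot: [3.138, -0.003, 0.706]
contact_force: [-0.5, -0.1, -0.5]
opening: 0.268
grasp_force: 30.1
```

Run:
```python
from h import *
b=np.array([516.5,311]);a=np.deg2rad(10.3)
print(b+np.array([[np.cos(a),-np.sin(a)],[np.sin(a),np.cos(a)]])@[-22,-32])
x,y=b+np.array([[np.cos(a),-np.sin(a)],[np.sin(a),np.cos(a)]])@[-22,-32]
go(x,y,130,a)
```

```text
[500.57620005 275.58203005]
at [663.9 -83.8 132.3] 0.706 | turn 0.526 shift mm 108.8 -379.5 2.3 [-0.5 -0.1 -0.5]
```

To row units: -0.372 m / 0.5 = -0.744, -0.345 m / 0.5 = -0.69, 0.526 rad / 3.1416 = 0.1674.

Emit:
move_arm --pt "0 0 0.0095 0.01 -0.036 0 0.015" --pt "0 0 0.0318 0.04 -0.13 0 0.015" --pt "0 0 0.0637 0.072 -0.25 0 0.015" --pt "0 0 0.0955 0.106 -0.37 0 0.015" --pt "0 0 0.1273 0.14 -0.49 0 0.015" --pt "0 0 0.1496 0.17 -0.6 0 0.015" --pt "0 0 0.1674 0.2 -0.69 0 0.015" --pt "0 0 0.1674 0.214 -0.744 0 0.015"

```text
clock: 27.62
eef_pos: [501.1, 270.7, 128.7]
tcp_rot: [3.142, 0.001, 0.181]
contact_force: [0.9, -0.5, -0.4]
opening: 0.275
grasp_force: 30.1
```

Run:
```python
from h import *
look('w6'); go(500.6,275.6,10,.180)
```

```text
27.625 [501.1 270.7 128.7] [3.142e+00 1.000e-03 1.810e-01]
wrist table 1.0
[176. 118.] 8454 ztop 40.4 rect (529.5,315.2) 135.0 x 155.0 @10.3 circ (529.1,315.0) d204.2 [185. 185. 175.]
at [500.2 272.5 128.7] 0.181 | turn 0.001 shift mm 1.0 -2.9 118.7 [-0.6  1.9 -0.8]
```

View pics/w6.png

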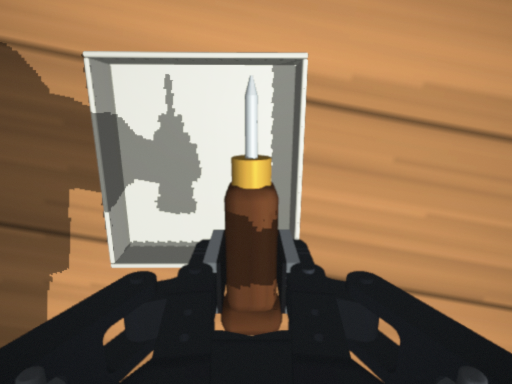

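The awl is held straight with its point towards +x. The box rim corners are at (88,55), (307,55), (298,263) and (113,265). I'll lower it.

Emit:
move_arm --pt "0 0 0 0.002 -0.006 0.03 0.015" --pt "0 0 0 0.002 -0.006 0.09 0.015" --pt "0 0 0 0.002 -0.006 0.15 0.015" --pt "0 0 0 0.002 -0.006 0.196 0.015" --pt "0 0 0 0.002 -0.006 0.22 0.015" --pt "0 0 0 0.002 -0.006 0.228 0.015" --pt "0 0 0 0.002 -0.006 0.232 0.015" --pt "0 0 0 0.002 -0.006 0.232 0.015"

```text
clock: 28.68
eef_pos: [503.5, 272.1, 13.7]
tcp_rot: [-3.141, -0.001, 0.18]
contact_force: [-0.2, -0.2, -0.1]
opening: 0.273
grasp_force: 30.1
```

To row units: -0.006 m / 0.5 = -0.012, -0.001 m / 0.5 = -0.002.

Emit:
move_arm --pt "0 0 0 -0.002 -0.006 0 0.015" --pt "0 0 0 -0.006 -0.012 0 0.015" --pt "0 0 0 -0.006 -0.012 0.002 0.015" --pt "0 0 0 -0.006 -0.012 0.004 0.015" --pt "0 0 0 -0.006 -0.012 0.005 0.015" --pt "0 0 0 -0.006 -0.012 0.006 0.015" --pt "0 0 0 -0.006 -0.012 0.006 0.015"

```text
clock: 29.55
eef_pos: [499.1, 277.3, 10.1]
tcp_rot: [3.142, 0.0, 0.18]
contact_force: [-0.4, -0.0, -0.4]
opening: 0.275
grasp_force: 30.1
```

To row units: -0.12 m / 0.5 = -0.24, -0.06 m / 0.5 = -0.12.

Emit:
move_arm --pt "0 0 0 0 0 0.001 0.015" --pt "0 0 0 0 0 0.001 0.015" --pt "0 0 0 0 0 0.001 0.026" --pt "0 0 0 0 0 0.001 0.032" --pt "0 0 0 0 0 0.001 0.038" --pt "0 0 0 0 0 -0.02 0.038" --pt "0 0 0 0 0 -0.12 0.038" --pt "0 0 0 0 0 -0.24 0.038"

```text
clock: 30.55
eef_pos: [498.4, 277.0, 131.3]
tcp_rot: [3.141, 0.002, 0.18]
contact_force: [1.5, 0.8, 0.0]
opening: 0.441
grasp_force: 0.0
```

Run:
```python
from h import *
go(570.5,-14,200,0.18+1.571)
go(570.5,-14,200,0.18)
print(sensors.sense()['qpos'])
p,d=grab_frame('top'); objs('top',p,d,camera_params('top'),minpx=150)
```

```text
at [498.4 277.  131.3] 0.18 | turn 1.570 shift mm 18.9 299.2 -68.7 [1.5 0.8 0. ]
at [498.4 277.  131.3] 0.18 | turn -0.000 shift mm 18.9 299.2 -68.7 [1.5 0.8 0. ]
[5.04599416e-01 3.85303712e-01 1.83767427e+00 3.17747257e-06
 9.20618539e-01 1.89554766e+00]
top table -0.9
[350.  62.] 5150 ztop 36.3 rect (910.2,-399.2) 74.8 x 400.2 @3.1 circ (913.4,-399.0) d402.3 [206. 173. 133.]
[66. 67.] 1825 ztop 33.4 rect (897.6,447.2) 100.8 x 158.1 @12.0 circ (897.6,450.3) d179.7 [160. 113.  78.]
[213.  86.] 842 ztop 25.2 rect (832.8,-17.5) 84.8 x 237.4 @0.4 circ (841.2,-16.4) d243.3 [173. 151. 129.]
[296. 108.] 610 ztop 84.4 rect (757.5,-240.9) 72.4 x 74.5 @46.5 circ (756.7,-241.3) d78.1 [192. 184. 183.]
[136. 112.] 724 ztop 22.6 rect (756.7,227.4) 78.6 x 78.0 @66.6 circ (758.7,226.8) d105.4 [160. 162. 163.]
[324. 191.] 1057 ztop 69.3 rect (578.4,-318.9) 41.5 x 42.6 @89.4 circ (578.2,-318.4) d44.1 [165. 167. 168.]
[118. 189.] 471 ztop 39.6 rect (518.9,287.5) 166.9 x 109.8 @9.5 circ (518.3,288.1) d198.1 [157. 152. 143.]
[216. 174.] 160 ztop 46.1 rect (570.8,-15.0) 31.5 x 30.3 @32.4 circ (569.9,-15.
[... 174 characters left out ...]
73.1) 61.3 x 21.7 @12.3 circ (493.1,267.2) d61.9 [68. 43. 30.]
[320. 203.] 329 ztop 32.5 rect (492.4,-309.1) 39.8 x 59.7 @84.1 circ (492.9,-310.0) d67.1 [155. 118.  86.]
[405. 234.] 649 ztop 34.1 rect (403.8,-548.1) 120.5 x 37.2 @54.6 circ (401.9,-546.7) d122.0 [206. 114.  57.]
[317. 232.] 302 ztop 30.9 rect (408.7,-302.1) 49.9 x 49.6 @9.1 circ (408.3,-300.7) d52.8 [191. 191. 195.]
[475. 271.] 1757 ztop 125.1 rect (303.6,-720.5) 209.2 x 8.1 @11.3 circ (303.9,-722.0) d209.2 [50. 39. 27.]
[134. 264.] 294 ztop 23.1 rect (315.3,209.4) 84.6 x 25.5 @68.5 circ (313.9,210.5) d85.5 [101.  55. 127.]
[325. 296.] 438 ztop 30.6 rect (232.2,-323.4) 98.2 x 33.3 @54.1 circ (232.0,-322.3) d99.8 [75. 47. 32.]
```

The awl lies in the square box. Next is the small jar, with the gripper turned so it closes along the box's x axis.

To row units: 0.299 m / 0.5 = 0.598, -0.02 m / 0.5 = -0.04, -1.36 rad / 3.1416 = -0.4329.

Emit:
move_arm --pt "0 0 -0.0318 0.002 0.05 -0.04 0.06" --pt "0 0 -0.0891 0.008 0.15 -0.08 0.085" --pt "0 0 -0.1464 0.014 0.25 -0.08 0.085" --pt "0 0 -0.2037 0.02 0.35 -0.08 0.085" --pt "0 0 -0.261 0.026 0.44 -0.08 0.085" --pt "0 0 -0.3183 0.032 0.52 -0.08 0.085" --pt "0 0 -0.3756 0.036 0.57 -0.08 0.085" --pt "0 0 -0.4329 0.038 0.598 -0.08 0.085"

```text
clock: 31.6
eef_pos: [571.6, -14.9, 170.9]
tcp_rot: [3.141, 0.0, 1.544]
contact_force: [1.2, -0.4, -0.5]
opening: 0.998
grasp_force: 0.0
```

To row units: -0.21 rad / 3.1416 = -0.0668.

Emit:
move_arm --pt "0 0 -0.0477 0 0 0 0.085" --pt "0 0 -0.0668 0 0 0 0.085" --pt "0 0 -0.0668 0 0 0 0.085"

```text
clock: 31.98
eef_pos: [571.3, -13.5, 170.8]
tcp_rot: [3.141, 0.0, 1.749]
contact_force: [-0.7, 0.3, 0.3]
opening: 0.996
grasp_force: 0.0
```

Run:
```python
from h import *
look('w7'); go(570.6,-14.2,9,0.18+1.571)
```

```text
31.975 [571.3 -13.5 170.8] [3.141 0.    1.749]
wrist table 0.8
[503. 121.] 471 ztop 24.2 rect (788.4,80.6) 7.0 x 26.1 @22.9 circ (791.6,82.0) d26.1 [112. 116. 117.]
[250. 181.] 1434 ztop 46.6 rect (570.0,-13.3) 34.5 x 33.9 @55.4 circ (570.1,-13.0) d35.1 [218. 224. 225.]
[505. 215.] 525 ztop 19.6 rect (826.9,-8.3) 11.6 x 36.7 @22.4 circ (831.2,-6.5) d36.7 [166. 132.  91.]
at [571.3 -13.4 170.7] 1.748 | turn -0.003 shift mm -0.6 -0.8 161.7 [ 0.1 -0.3  0.9]
```

To row units: 0.16 m / 0.5 = 0.32, 0.156 m / 0.5 = 0.312.

Emit:
move_arm --pt "0 0 0 0 -0.002 0.06 0.085" --pt "0 0 0 0 -0.002 0.15 0.085" --pt "0 0 0 0 -0.002 0.23 0.085" --pt "0 0 0 0 -0.002 0.286 0.085" --pt "0 0 0 0 -0.002 0.312 0.085" --pt "0 0 0 0 -0.002 0.32 0.085" --pt "0 0 0 0 -0.002 0.32 0.07" --pt "0 0 0 0 -0.002 0.32 0.05" --grip_force 25

```text
clock: 33.02
eef_pos: [571.1, -13.6, 11.3]
tcp_rot: [3.14, 0.0, 1.75]
contact_force: [-0.5, 0.2, -0.6]
opening: 0.624
grasp_force: 0.0
```

Emit:
move_arm --pt "0 0 0 0 0 0 0.03" --pt "0 0 0 0 0 0 0.03" --pt "0 0 0 0 0 0 0.03" --pt "0 0 0 0 0 0 0.03" --pt "0 0 0 0 0 0 0.03" --pt "0 0 0 0 0 0 0.03"

```text
clock: 33.78
eef_pos: [570.8, -13.6, 11.3]
tcp_rot: [3.14, 0.0, 1.75]
contact_force: [-1.9, 0.1, 7.1]
opening: 0.418
grasp_force: 24.2
```

To row units: -0.12 m / 0.5 = -0.24, -0.115 m / 0.5 = -0.23.

Emit:
move_arm --pt "0 0 0 0 0 -0.01 0.03" --pt "0 0 0 0 0 -0.04 0.03" --pt "0 0 0 0 0 -0.09 0.03" --pt "0 0 0 0 0 -0.15 0.03" --pt "0 0 0 0 0 -0.2 0.03" --pt "0 0 0 0 0 -0.23 0.03" --pt "0 0 0 0 0 -0.24 0.03"

```text
clock: 34.65
eef_pos: [570.7, -13.6, 131.3]
tcp_rot: [3.14, 0.0, 1.75]
contact_force: [0.5, -0.7, -1.1]
opening: 0.412
grasp_force: 25.1
```

Run:
```python
from h import *
b=np.array([516,311.3]);a=np.deg2rad(10.3)
x,y=b+np.array([[np.cos(a),-np.sin(a)],[np.sin(a),np.cos(a)]])@[0,38]
print(x,y); go(x,y,130,1.75)
```

```text
509.2055158255787 348.6876314414746
at [570.7 -13.6 131.3] 1.75 | turn -0.000 shift mm 367.5 4.0 1.3 [ 0.5 -0.7 -1.1]
```

Emit:
move_arm --pt "0 0 0 0.04 0 0 0.03" --pt "0 0 0 0.13 0 0 0.03" --pt "0 0 0 0.24 0.002 0 0.03" --pt "0 0 0 0.36 0.004 0 0.03" --pt "0 0 0 0.48 0.006 0 0.03" --pt "0 0 0 0.59 0.008 0 0.03" --pt "0 0 0 0.68 0.008 0 0.03" --pt "0 0 0 0.724 0.008 0 0.03"

```text
clock: 35.65
eef_pos: [507.9, 345.9, 129.0]
tcp_rot: [-3.14, 0.0, 1.752]
contact_force: [0.6, -0.0, -1.7]
opening: 0.414
grasp_force: 25.1
```

To row units: 0.096 m / 0.5 = 0.192, 0.092 m / 0.5 = 0.184.

Emit:
move_arm --pt "0 0 0 0.01 0 0.02 0.03" --pt "0 0 0 0.01 0 0.07 0.03" --pt "0 0 0 0.01 0 0.12 0.03" --pt "0 0 0 0.01 0 0.16 0.03" --pt "0 0 0 0.01 0 0.184 0.03" --pt "0 0 0 0.01 0 0.192 0.03" --pt "0 0 0 0.01 0 0.192 0.03"

```text
clock: 36.52
eef_pos: [509.1, 348.3, 34.4]
tcp_rot: [3.141, -0.0, 1.75]
contact_force: [-0.7, 0.5, -0.4]
opening: 0.409
grasp_force: 25.1
```

Run:
```python
from h import *
go(509.2,348.7,15.3,1.75)
```

```text
at [509.1 348.3  34.4] 1.75 | turn -0.000 shift mm 0.4 0.2 19.1 [-0.7  0.5 -0.4]
```

To row units: 0.0185 m / 0.5 = 0.037, 0.0178 m / 0.5 = 0.0356.

Emit:
move_arm --pt "0 0 0 0 0 0.012 0.03" --pt "0 0 0 0 0 0.024 0.03" --pt "0 0 0 0 0 0.031 0.03" --pt "0 0 0 0 0 0.034 0.03" --pt "0 0 0 0 0 0.0356 0.03" --pt "0 0 0 0 0 0.037 0.03" --pt "0 0 0 0 0 0.037 0.03"

```text
clock: 37.4
eef_pos: [508.9, 348.2, 15.8]
tcp_rot: [3.142, -0.0, 1.75]
contact_force: [0.2, -0.3, -1.5]
opening: 0.415
grasp_force: 25.1
```

To row units: 0.0008 m / 0.5 = 0.0016, 0.0004 m / 0.5 = 0.0008.

Emit:
move_arm --pt "0 0 0 0 0 0.0008 0.03" --pt "0 0 0 0 0 0.0016 0.03" --pt "0 0 0 0 0 0.0016 0.03"

```text
clock: 37.78
eef_pos: [509.0, 348.3, 15.4]
tcp_rot: [3.141, -0.0, 1.75]
contact_force: [-1.5, -0.6, 4.0]
opening: 0.409
grasp_force: 25.9
```

Contact is made, so I'll release, rise and move clear.

To row units: -0.11 m / 0.5 = -0.22, -0.05 m / 0.5 = -0.1.

Emit:
move_arm --pt "0 0 0 0 0 0 0.04" --pt "0 0 0 0 0 0 0.046" --pt "0 0 0 0 0 0 0.052" --pt "0 0 0 0 0 0 0.058" --pt "0 0 0 0 0 0 0.06" --pt "0 0 0 0 0 -0.02 0.06" --pt "0 0 0 0 0 -0.1 0.06" --pt "0 0 0 0 0 -0.22 0.06"

```text
clock: 38.78
eef_pos: [507.8, 347.5, 125.1]
tcp_rot: [-3.139, 0.001, 1.75]
contact_force: [1.6, 0.9, 0.5]
opening: 0.707
grasp_force: 0.0
```

Emit:
move_arm --pt "0 0 0 -0.08 0 -0.08 0.06" --pt "0 0 0 -0.18 0 -0.18 0.06" --pt "0 0 0 -0.28 0 -0.26 0.06" --pt "0 0 0 -0.38 0 -0.3 0.06" --pt "0 0 0 -0.48 0 -0.3 0.06" --pt "0 0 0 -0.54 0 -0.3 0.06" --pt "0 0 0 -0.56 0 -0.3 0.06" --pt "0 0 0 -0.56 0 -0.3 0.06"

```text
clock: 39.78
eef_pos: [558.7, 72.7, 275.2]
tcp_rot: [3.141, -0.0, 1.749]
contact_force: [0.4, -0.1, -0.3]
opening: 0.703
grasp_force: 0.0
```

Run:
```python
from h import *
p,d=grab_frame('top'); objs('top',p,d,camera_params('top'),minpx=60)
q,_=grab_frame('scene')
save('fin',np.hstack([cv2.resize(p[80:280,50:370],(480,300)),cv2.resize(q[110:310,150:420],(320,300))]))
```

```text
top table -0.8
[351.  62.] 5163 ztop 36.3 rect (910.4,-399.3) 74.6 x 400.0 @3.1 circ (914.2,-399.1) d401.8 [190. 159. 121.]
[66. 67.] 1816 ztop 33.4 rect (897.3,448.3) 100.8 x 157.9 @12.0 circ (899.1,448.9) d179.9 [146. 104.  72.]
[213.  86.] 843 ztop 25.5 rect (827.2,-17.2) 235.3 x 84.2 @87.4 circ (840.9,-17.9) d240.4 [160. 140. 119.]
[296. 108.] 610 ztop 84.2 rect (756.9,-240.4) 72.3 x 76.2 @46.5 circ (757.3,-240.4) d77.5 [178. 170. 169.]
[323. 191.] 1071 ztop 69.6 rect (578.4,-318.8) 41.5 x 42.6 @89.4 circ (578.1,-318.4) d44.1 [152. 154. 155.]
[122. 163.] 77 ztop 37.3 rect (592.0,258.9) 34.4 x 26.2 @11.4 circ (591.9,259.5) d42.1 [89. 86. 80.]
[ 77. 195.] 344 ztop 39.1 rect (504.0,371.3) 166.8 x 35.6 @8.2 circ (504.1,372.9) d167.5 [99. 96. 90.]
[471. 199.] 1444 ztop 119.8 rect (500.1,-719.0) 90.6 x 92.1 @43.5 circ (500.6,-719.1) d94.6 [114. 115. 119.]
[320. 203.] 326 ztop 32.2 rect (492.8,-309.2) 39.0 x 58.4 @82.5 circ (493.6,-309.3) d67.0 [143. 109.  79.]
[405. 234.] 643 ztop 34.3 rect (408.5,-549.3) 121.5 x 36.1 @50.5 circ (403.2,-545.3) d122.2 [192. 105.  52.]
[317. 232.] 300 ztop 30.8 rect (407.8,-299.1) 51.1 x 49.7 @58.7 circ (408.4,-300.3) d53.3 [172. 172. 176.]
[475. 271.] 1754 ztop 125.2 rect (303.8,-720.3) 209.7 x 9.1 @11.4 circ (303.9,-720.6) d209.7 [46. 35. 25.]
[325. 296.] 437 ztop 30.5 rect (233.6,-325.3) 101.4 x 31.7 @53.8 circ (232.3,-323.7) d102.3 [67. 42. 28.]
```

View pics/fin.png

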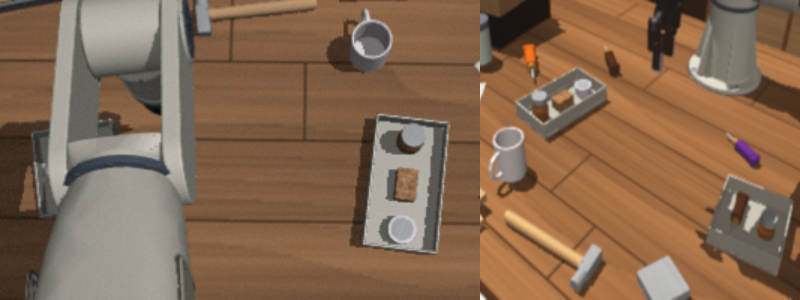

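The final view shows both kits complete. The small jar stands upright beside the flat awl, the long box is unmoved, and the mug and steel block are where they were. Handing in.

```bash
python3 -c "
from rig import order
print(order.sign_off())"
```

```text
the job is handed in; nothing more can be done
None
```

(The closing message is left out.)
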